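Rock the scanner battery into its charging dock

TASK

Put the spare battery block of the hand-held 3D scanner on charge: slip the tongue at the foot of its nose end under the lip of the charging dock, push it in against the sprung contacts, and rock the tail down behind the tail wall until the block lies flat and fully home, down on the floor of the well, then let go. The contacts are delicate, so do it by feel and never force it, and leave the other things on the bench where they are.

Things in the scene. Friction and masses are not known exactly. Their poses are not given: they have to be found in the camera images.
- battery_mid (a point): Centre of the battery's body, half-way up (21 mm over its underside). A plain grey box 70 long (x) by 40 wide (y) by 42 mm tall (z), 0.22 to 0.37 kg, dark ribs on top, lying loose on its underside; z up, +x to its nose end; the tail face is 35 mm behind. Pinch it across the 40 mm width, with the fingertips more than 15 mm above its underside, clear of the dock's walls.
- battery_tip (a point): Lower edge of the tip of the battery's tongue, mid-width: a flat tongue 10 mm long, 38 mm wide and 6 mm thick sticks out at the foot of the nose end, flush with the underside. The point is 45 mm ahead of and 21 mm below battery_mid, same axes; 80 mm from here to the tail face.
- battery: The same battery: origin at the centre of the body's underside, axes as for battery_mid.
- dock: The charging dock: low black base 180 x 94 mm fixed to the bench, with a grey open-topped well. Origin on the bench under dock_seat; +x points to the contact end (raised head, 20 mm high). The well sits in slotted holes, set anywhere up to 16 mm either way along x from nominal: no reading tells where, so feel for it. It stays put when pushed. Over 22 N in all on walls, lip and contacts damages it; the floor bears more.
- dock_seat (a point): Nominal centre of the well, on its floor, 9 mm above the bench; axes as the dock's. Battery_mid comes to rest 21 mm above the floor, over the well's true centre or up to 5 mm towards the contacts. Side walls 42.6 mm apart with flared tops, 12 mm above the floor; tail wall 10 mm high and 6 mm thick, its inner face at x = -35 mm (nominal).
- dock_lip (a point): Nominal edge of the lip that bridges the well at its contact end, at its underside: 40 mm along x from dock_seat and 10.5 mm above the floor. The lip is 3 mm thick, so its top is 13.5 mm above the floor, and runs on 23 mm towards +x. The tongue goes under it with the block tilted nose down 12 to 15 degrees.
- dock_bar (a point): Nominal face of the sprung contact bar under the lip, when free: 41 mm along x from dock_seat, 5 mm above the floor. It pushes back with 2 N at first and 0.6 N more per mm, stop at 10 mm. Bar to tail wall is only 76 mm for a block of 80: the tongue tip must push it in 4 to 6 mm (4.5 to 5.5 N), block still tilted, and stay there while the tail is rocked down.
- scraper: Wooden-handled scraper lying on the bench, 200 mm long; a bystander, origin at its middle underside.
- glue: White bottle of bed glue, 28 mm across and 95 mm tall, standing; a bystander, origin under its centre.
- caliper: Calipers lying on the bench, 230 mm long; a bystander, origin at the middle underside.
- cutters: Flush cutters lying on the bench, about 125 mm long; a bystander, origin near the middle underside.
- bracket: White printed angle bracket, 60 x 40 x 50 mm; a bystander, origin under its centre.
- adapter: Black power adapter, 90 x 45 x 30 mm; a bystander, origin under its centre.
- spool: Filament spool lying flat, 200 mm across, 66 mm tall; a bystander, origin under its centre.
- nozzle_tray: Small clear divided tray, 90 x 120 x 30 mm; a bystander, origin under its centre.
Things that resemble listed ones, but are neither listed nor needed, are in the scene too. What is shaped like the battery but blue is not meant. What is shaped like the dock but green is not meant.

How it is judged (in metres and radians):
At the end, for the whole second after the job is handed in: The battery lies flat (within 0.05 rad) on the floor of the dock's well (its centre less than 23.5 mm above the well floor, within 24 mm in plan of the dock's seat point), at rest and released (z of battery_mid in the frame of dock_seat between 0.018 and 0.0235 m and horizontal distance between battery_mid and dock_seat below 0.024 m and angle between battery_mid's own z axis and vertical below 0.05 rad and linear speed of battery below 0.01 m/s and not (contact force between the fingers and battery above 0.1 N)); the robot touches nothing.
It fails at once if the battery presses on the walls, lip and contacts of the dock with more than 22 N in all (contact force between battery and dock above 22 N).
It fails at once if the dock is struck by the gripper with more than 22 N (contact force between the arm and dock above 22 N).
It fails at once if a bystander is moved by more than 40 mm (distance of any of scraper, glue, caliper, cutters, bracket, adapter, spool, nozzle_tray from where it was at the start of the episode above 0.04 m).
It also fails if it takes over 54 s, if anything falls off the work surface, if the arm or the gripper's body presses on something with over 40 N, if the wrist force passes 120 N, or if a joint passes its speed limit or range.

ROBOT

A 6-joint arm with a two-finger parallel gripper is mounted at the origin on the work surface. World frame = base frame: x ahead of the robot, y to its left, z up, the work surface at z = 0. Lengths are in mm, angles in rad, forces in N, time in s.
With the tool pointing down it reaches from about 350 to 975 mm from the base axis. Payload 17.4 kg.
Tool frame: the origin (TCP) lies midway between the tips of the shut fingers; the grasp point (between the pads) lies 19 mm behind it (arm.hold_point_z is the z of the grasp point in the tool frame, in mm); z points along the fingers, y is the line along which they close (so a half turn about z gives the same grasp; the last joint's range is limited). The gripper opens to 85 mm and grips with 20 to 120 N. Pads are 22 mm wide; open, the fingers measure 114 mm over their backs; the gripper's body (76 mm by 85 mm) begins 54 mm behind the grasp point. The pads swing forward as they close: fully open they stand 13 mm farther back than shut.
Start: joints at [1.231, 0.116, 1.442, -0, 1.584, -0.038], TCP at [200.645, 644.495, 231.303] pointing down, gripper open.
Joint ranges: [-2.83, 2.83], [-0.83, 2.19], [0.07, 2.5], [-1.14, 4.28], [0.01, 3], [-2.97, 2.97]. Speed limits (rad/s): [1.89, 1.89, 2.22, 3.14, 3.14, 3.14].

INTERFACE

Orientations are given as a rotation vector (axis times angle).
In Python, from plant import arm, imaging gives the robot as it stands. The module is installed in compiled form; this text tells all that it offers.
- The arm moves only by the tool servo_tool, never from a script. Its argument "targets" is a list of rows, each an object with "linear": the shift along the tool's x, y, z in units of 150 mm (1.0 is 150 mm), a list of three; "turn": the turn, a rotation vector about the tool's x, y, z in units of 30 degrees (1.0 is 30 degrees), a list of three; "jaw": the opening, from -1 (shut) to 1 (fully open). In form: [{"linear": [dx, dy, dz], "turn": [wx, wy, wz], "jaw": jaw}, ...]. A call has exactly 5 rows; each row is the pose to reach, as a shift and turn from the pose commanded when the call began, along the tool's axes at that moment; what a row does not reach only later rows make up. A row lasts 1/12 s, in which the tool goes at most 41.7 mm and 7.16 degrees, less where a joint would pass 70% of its speed; a pose out of reach is approached as far as the arm can. A call with a number of a shift or a turn outside -1 to 1 is refused whole. A call with a gripper value outside its range is refused whole. The fingers move at their own pace and stop on an object; the grip force is fixed at half the most. Time passes only in rows, so rows that repeat a pose let the fingers close, or fill a call up. It gives the time, the measured TCP pose, the force, the opening and the grip force at its end, in the units of the state.
- arm.sense(): the state, without advancing time (a new reading comes with each control period).
- imaging.get_image(name): name is "side" or "top"; returns a dict with "pixels" (384x512x3 uint8, blue, green, red), "range_z" (384x512 float32, mm along the optical axis (not along the pixel's ray), 0 where there is no reading), "vfov" (degrees; the focal length in pixels is half the picture's height over the tangent of half this angle, whatever the lens; pixels are square), "cx", "cy" (the principal point, pixels), "rvec" (rotation vector, rad) and "tvec" (3), from world to camera coordinates, as OpenCV has them. Camera axes: x right, y down, z forward; pixel columns grow to the right and rows downward; lengths in mm; the calibration is good to about 2 mm. A picture is of the moment at which its call begins.
- arm.job_done(): hands the job in; it is judged then, once.
The state is a dict: "time_s": time; "joints": joint angles; "qd": joint speeds; "joint_efforts": joint torques, N m; "tool_pos": TCP position; "eef_rot": TCP orientation; "force": force on the tool from outside, world axes, zero at the start; "wrist_torque": the same for the moment, N m; "opening": opening from 0.0 (shut) to 1.0 (fully open); "grip_force": force on a finger pad.
Only numpy, scipy, OpenCV 4.12 (cv2) and the standard library are available. Lean on these libraries where they do the work, as an engineer would, in place of code of your own. Each camera call takes 0.05 s, during which the arm holds its last target. There are 200 camera calls.

## Working session

There is one attempt and no reset: what is moved stays moved. The work goes in short steps, Python scripts to look and compute and a tool call to move; the robot and the scene stay as the last step left them, time stands still between calls to the robot, and variables do not carry over. Pictures are saved under pics/ and viewed, at most 10 in all, crops included, and the job is handed in when it is done.

Besides the shell and the picture viewer there is one more tool, called as a command line: name --argument value ..., lists and objects as JSON in quotes. servo_tool: Moves the arm, as the interface text tells. Shifts and turns lie within -1 to 1; 1 stands for 150 mm of shift or 30 degrees of turn. Its arguments: {"type":"object","properties":{"targets":{"type":"array","items":{"type":"object","properties":{"linear":{"type":"array","items":{"type":"number","minimum":-1,"maximum":1}},"turn":{"type":"array","items":{"type":"number","minimum":-1,"maximum":1}},"jaw":{"type":"number"}}}}},"required":["targets"]}

```bash
mkdir -p pics; cat > h.py <<'E'
import numpy as np, cv2
from scipy.spatial.transform import Rotation as R
from plant import arm, imaging
def cam(n):
    d=imaging.get_image(n); h,w=d['pixels'].shape[:2]
    d['f']=h/2/np.tan(np.radians(d['vfov'])/2); d['Rm']=R.from_rotvec(np.ravel(d['rvec'])).as_matrix(); d['t']=np.ravel(d['tvec']).astype(float)
    return d
def cloud(d):
    h,w=d['range_z'].shape; v,u=np.mgrid[:h,:w]; z=d['range_z'].astype(float)
    P=np.stack([(u-d['cx'])/d['f']*z,(v-d['cy'])/d['f']*z,z],-1)
    W=(P-d['t'])@d['Rm']; W[z==0]=np.nan
    return W
def px(d,p):
    c=d['Rm']@np.array(p,float)+d['t']; return c[:2]/c[2]*d['f']+[d['cx'],d['cy']]
E
python3 - <<'E'
from h import *
import pickle
print(arm.sense())
ims=[]
for n in('side','top'):
    d=cam(n); pickle.dump(d,open(n+'.pkl','wb')); ims.append(d['pixels'])
    print(n,d['f'],-d['Rm'].T@d['t'],d['Rm'][2])
    cv2.imwrite(f'pics/{n}0.png',cv2.resize(d['pixels'],(800,600),interpolation=cv2.INTER_CUBIC))
E
```

```text
{'time_s': 0.0, 'joints': array([ 1.23119388e+00,  1.16501313e-01,  1.44227468e+00, -5.01734285e-06,
        1.58398589e+00, -3.77862457e-02]), 'qd': array([-0.00156669,  0.00081471,  0.00090772, -0.00030121, -0.00206593,
       -0.0010626 ]), 'joint_efforts': array([ 1.08951786e-03, -7.31992936e+01, -6.32487059e+01, -1.11671970e-04,
        6.36506797e-03, -5.78151287e-07]), 'tool_pos': array([200.5851723 , 644.31049287, 230.54598517]), 'eef_rot': array([-4.72262183e-01, -3.10567586e+00,  1.80538660e-03]), 'force': array([ 0.46279028, -1.03388956,  1.0198594 ]), 'wrist_torque': array([ 0.02403872, -0.02468055,  0.00589882]), 'grip_force': 0.0, 'opening': 1.0013993228777112}
side 374.47410141866743 [ 221.38098927 -623.4991343   892.92373891] [ 0.29293893  0.5633292  -0.77255873]
top 466.71666666077044 [ 407.74457876  -25.44758903 1381.81432465] [ 0.10484015  0.00935658 -0.99444507]
```

View pics/top0.png

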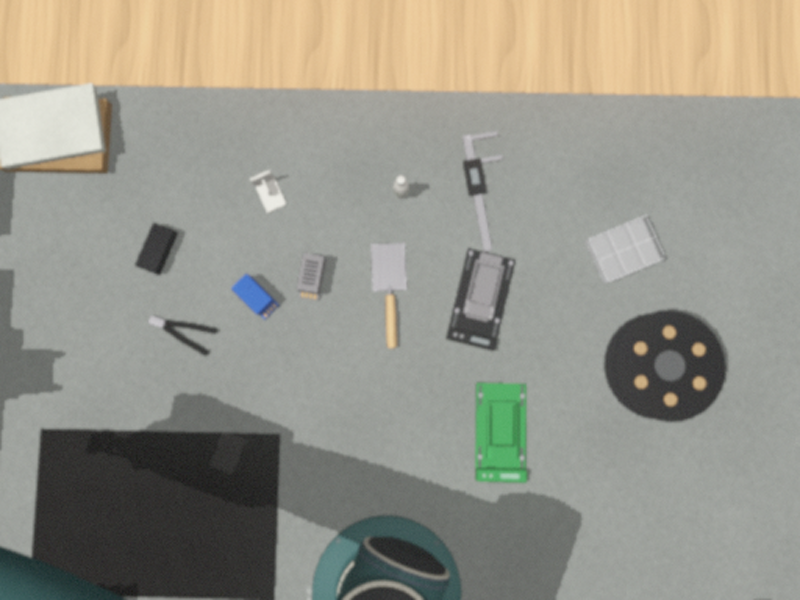

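View pics/side0.png

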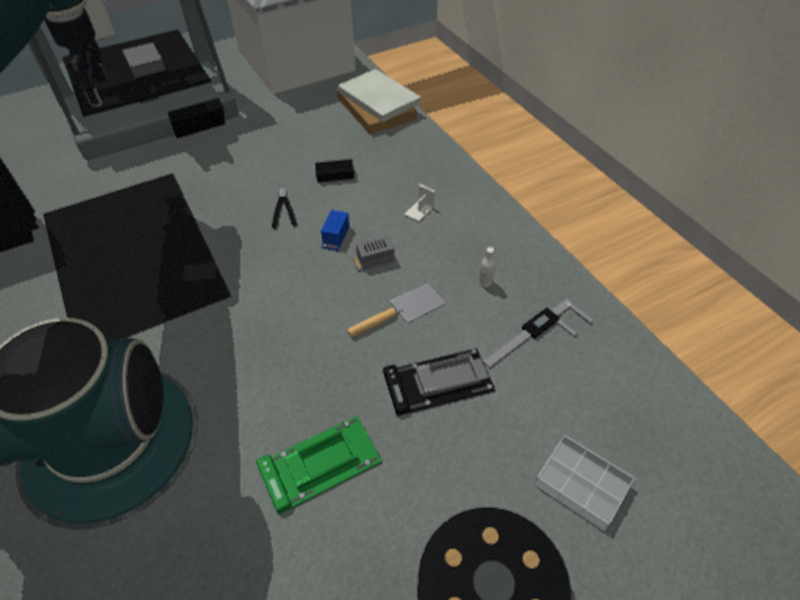

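Top view (800×600): the grey ribbed block is at (312,275) with its tan tongue at (309,296), facing the robot. The blue decoy is at (255,296). The black dock is at (482,300) with its head at (477,342), and the green decoy is at (501,432). Grey and black fit the description; I'll confirm both in one crop.

```bash
python3 - <<'E'
from h import *
import pickle
T=pickle.load(open('top.pkl','rb'));S=pickle.load(open('side.pkl','rb'))
def crop(d,x0,y0,x1,y1,w=400,h=300): return cv2.resize(d['pixels'][y0:y1,x0:x1],(w,h),interpolation=cv2.INTER_CUBIC)
a=crop(T,170,150,250,210);b=crop(T,270,150,350,230-0,400,300) if 0 else crop(T,266,150,362,222)
c=crop(S,200,130,280,190);e=crop(S,236,210,332,282)
cv2.imwrite('pics/crop1.png',np.vstack([np.hstack([a,b]),np.hstack([c,e])]))
W=cloud(T)
# battery top: points z 35..50 near
def reg(x0,y0,x1,y1,zl,zh):
    m=np.zeros(W.shape[:2],bool);m[y0:y1,x0:x1]=1
    m&=(W[...,2]>zl)&(W[...,2]<zh); return W[m]
P=reg(185,155,215,195,32,55);r=cv2.minAreaRect(P[:,:2].astype(np.float32));print('bat',len(P),np.median(P,0),r)
P=reg(275,150,340,230,4,35);print('dock',len(P),cv2.minAreaRect(P[:,:2].astype(np.float32)),np.percentile(P[:,2],[5,50,95]))
print('table',np.nanmedian(W[200:240,100:130,2]),np.nanmedian(W[215:230,290:330,2]))
W=cloud(S)
P=reg(225,145,255,180,35,55);print('bat side',len(P),np.median(P,0),cv2.minAreaRect(P[:,:2].astype(np.float32)))
P=reg(240,215,320,270,4,35);print('dock side',len(P),cv2.minAreaRect(P[:,:2].astype(np.float32)))
E
```

```text
bat 338 [580.37504029 154.42547635  41.98298787] ((581.0411987304688, 154.83197021484375), (40.48186492919922, 70.56585693359375), 81.736572265625)
dock 2053 ((546.2481079101562, -165.21859741210938), (235.66786193847656, 190.79067993164062), 0.9318464398384094) [ 4.41997003  8.58935753 23.40667515]
table 0.682711569910063 1.7134979630962777
bat side 213 [576.74589543 150.31378415  40.11938087] ((577.8096923828125, 151.21929931640625), (42.48003005981445, 70.74351501464844), 82.36930084228516)
dock side 1719 ((544.8986206054688, -171.49322509765625), (98.43753814697266, 241.30438232421875), 77.5855712890625)
```

View pics/crop1.png

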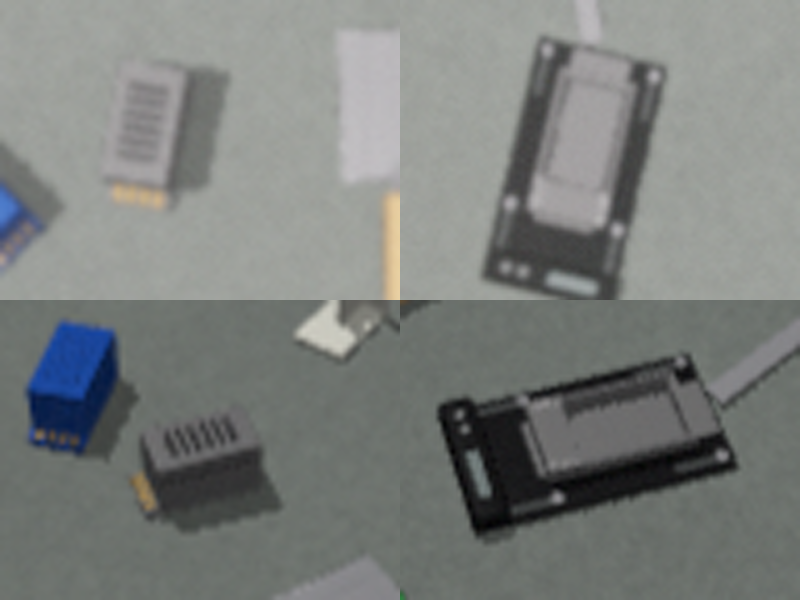

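The crop confirms it: the grey ribbed block has its tan tongue towards the robot, and the black dock has its grey well with the lip end and head towards the robot too. Next I'll measure the dock in both views.

```bash
python3 - <<'E'
from h import *
import pickle
s=arm.sense();M=R.from_rotvec(s['eef_rot']).as_matrix();print('tool y',M[:,1],'tool x',M[:,0])
for n,reg in(('top',(270,150,345,232)),('side',(240,215,322,270))):
    d=pickle.load(open(n+'.pkl','rb'));W=cloud(d);x0,y0,x1,y1=reg
    g=d['pixels'].max(2); m=np.zeros_like(g); m[y0:y1,x0:x1]=(g[y0:y1,x0:x1]<62)
    m=cv2.morphologyEx(m,cv2.MORPH_OPEN,np.ones((2,2)))
    k,l,st,_=cv2.connectedComponentsWithStats(m); i=1+np.argmax(st[1:,4]); q=W[(l==i)&(W[...,2]>3)]
    q=q[~np.isnan(q[:,0])]
    r=cv2.minAreaRect(q[:,:2].astype(np.float32));print(n,len(q),r)
    # axis: long
    (c,(w,h),a)=r; a=np.radians(a if w>h else a+90); u=np.array([np.cos(a),np.sin(a)]); u=-u if u[0]>0 else u
    print('ang',np.degrees(np.arctan2(u[1],u[0])))
    v=np.array([-u[1],u[0]]); A=W.reshape(-1,3); A=A[~np.isnan(A[:,0])]; xy=(A[:,:2]-c)@np.stack([u,v],1)
    print('median z along x, |y|<12:',[(t,round(float(np.median(A[(abs(xy[:,1])<12)&(abs(xy[:,0]-t)<1.5),2])),1)) for t in range(-92,95,3)])
    print('z across y, x -30..10:',[(t,round(float(np.median(A[(abs(xy[:,0]+10)<20)&(abs(xy[:,1]-t)<1),2])),1)) for t in range(-50,51,2)])
    inten=d['pixels'].mean(2).reshape(-1)[~np.isnan(W.reshape(-1,3)[:,0])]
    print('I across',[(t,int(np.median(inten[(abs(xy[:,0]+10)<20)&(abs(xy[:,1]-t)<1)]))) for t in range(-36,37,2)])
    print('I along',[(t,int(np.median(inten[(abs(xy[:,1])<10)&(abs(xy[:,0]-t)<1.5)]))) for t in range(-92,95,3)])
E
```

```text
tool y [ 0.29723205  0.95480466 -0.00108692] tool x [-9.54805209e-01  2.97232253e-01  2.96537092e-05]Traceback (most recent call last):
  File "<stdin>", line 8, in <module>
    return _wrapfunc(a, 'argmax', axis=axis, out=out, **kwds)
    return bound(*args, **kwds)
ValueError: attempt to get argmax of an empty sequence
```

```bash
cat > dock.py <<'E'
from h import *
import pickle
for n,reg in(('top',(270,150,345,232)),('side',(240,215,322,270))):
    d=pickle.load(open(n+'.pkl','rb'));W=cloud(d);x0,y0,x1,y1=reg
    g=d['pixels'].max(2); sub=g[y0:y1,x0:x1]; m=np.zeros_like(g); th=np.percentile(sub,3)+35; m[y0:y1,x0:x1]=sub<th
    m=cv2.morphologyEx(m,cv2.MORPH_OPEN,np.ones((2,2),np.uint8))
    k,l,st,_=cv2.connectedComponentsWithStats(m); i=1+np.argmax(st[1:,4]); q=W[(l==i)&(W[...,2]>3)]
    r=cv2.minAreaRect(q[:,:2].astype(np.float32));print(n,th,len(q),r)
    (c,(w,h),a)=r; a=np.radians(a if w>h else a+90); u=np.array([np.cos(a),np.sin(a)]); u=-u if u[0]>0 else u
    print('ang',np.degrees(np.arctan2(u[1],u[0])))
    v=np.array([-u[1],u[0]]); A=W.reshape(-1,3);k=~np.isnan(A[:,0]); A=A[k]; xy=(A[:,:2]-c)@np.stack([u,v],1); I=d['pixels'].mean(2).reshape(-1)[k]
    f=lambda a,s:float(np.median(a[s])) if s.any() else -1
    print('along',[(t,round(f(A[:,2],s),1),int(f(I,s))) for t in range(-95,96,3) for s in [(abs(xy[:,1])<12)&(abs(xy[:,0]-t)<1.5)]])
    print('across',[(t,round(f(A[:,2],s),1),int(f(I,s))) for t in range(-50,51,2) for s in [(abs(xy[:,0]+15)<20)&(abs(xy[:,1]-t)<1)]])
E
python3 dock.py
```

```text
top 104.0 383 ((478.1730651855469, -156.66171264648438), (94.22624969482422, 55.5180778503418), 75.1550521850586)
ang -104.84494781494142
along [(-95, -0.2, 157), (-92, 0.3, 158), (-89, 1.2, 156), (-86, 0.6, 157), (-83, 0.7, 159), (-80, -1.6, 160), (-77, -0.8, 160), (-74, 0.2, 159), (-71, 1.2, 157), (-68, -1.1, 157), (-65, 1.3, 157), (-62, -1.6, 158), (-59, -0.5, 159), (-56, -0.9, 154), (-53, 0.1, 134), (-50, 9.9, 93), (-47, 12.2, 90), (-44, 6.3, 98), (-41, 5.6, 82), (-38, 7.4, 74), (-35, 6.1, 67), (-32, 6.3, 68), (-29, 10.0, 69), (-26, 5.8, 70), (-23, 11.1, 68), (-20, 9.1, 68), (-17, 6.8, 68), (-14, 10.3, 69), (-11, 7.5, 68), (-8, 11.4, 68), (-5, 9.5, 69), (-2, 10.5, 68), (1, 13.4, 68), (4, 14.9, 68), (7, 7.8, 66), (10, 13.4, 68), (13, 11.6, 67), (16, 10.8, 68), (19, 14.5, 65), (22, 8.2, 67), (25, 9.8, 69), (28, 10.1, 72), (31, 7.3, 83), (34, 13.7, 70), (37, 13.5, 82), (40, 15.2, 80), (43, 1.2, 101), (46, 1.9, 132), (49, -0.1, 147), (52, -0.8, 155), (55, -0.2, 158), (58, -0.8, 158), (61, -0.1, 157), (64, -0.7, 156), (67, -1.4, 157), (70, 0.3, 157), (73, 0.4, 158), (76, 1.5, 157), (7
[... 2252 characters left out ...]
, 68), (-36, -1, -1), (-34, -1, -1), (-32, -1, -1), (-30, 18.5, 73), (-28, 20.1, 77), (-26, 16.7, 59), (-24, 13.1, 57), (-22, 8.6, 82), (-20, 7.4, 108), (-18, 8.0, 108), (-16, 7.4, 109), (-14, 7.0, 108), (-12, 7.9, 109), (-10, 7.9, 109), (-8, 7.9, 109), (-6, 7.7, 109), (-4, 7.1, 108), (-2, 8.3, 109), (0, 8.8, 109), (2, 7.2, 108), (4, 7.2, 108), (6, 6.9, 109), (8, 8.0, 108), (10, 8.9, 108), (12, 7.1, 106), (14, 8.2, 104), (16, -1, -1), (18, -1, -1), (20, 18.4, 98), (22, 18.8, 95), (24, 13.5, 44), (26, 9.4, 25), (28, 5.6, 10), (30, 4.2, 17), (32, 4.3, 23), (34, 4.9, 22), (36, 4.6, 24), (38, 5.1, 23), (40, 5.6, 22), (42, 4.3, 20), (44, 1.8, 58), (46, -0.2, 93), (48, -1.0, 107), (50, -0.6, 107)]
```

```bash
cat > dock2.py <<'E'
from h import *
import pickle
c=np.array([538.,-169.2]);a=np.radians(167)
u=np.array([np.cos(a),np.sin(a)]);v=np.array([-u[1],u[0]])
for n in('top','side'):
    d=pickle.load(open(n+'.pkl','rb'));h,w=d['range_z'].shape
    # intersect rays with plane z=zz -> rectified picture of dock, 0.5mm/px
    for zz in (5.,21.):
        X,Y=np.meshgrid(np.arange(-110,110,.5),np.arange(-60,60,.5))
        P=np.stack([c[0]+X*u[0]+Y*v[0],c[1]+X*u[1]+Y*v[1],0*X+zz],-1)
        C=P@d['Rm'].T+d['t'];uv=C[...,:2]/C[...,2:]*d['f']+[d['cx'],d['cy']]
        im=cv2.remap(d['pixels'],uv[...,0].astype(np.float32),uv[...,1].astype(np.float32),cv2.INTER_CUBIC)
        for x in range(-100,110,10): cv2.line(im,((x+110)*2,0),((x+110)*2,6 if x else 20),(0,0,255),1)
        for y in range(-50,60,10): cv2.line(im,(0,(y+60)*2),(6 if y else 20,(y+60)*2),(0,0,255),1)
        cv2.imwrite(f'/tmp/{n}{int(zz)}.png',im)
L=np.vstack([np.hstack([cv2.imread(f'/tmp/{n}{z}.png')[:, :] for z in(5,21)]) for n in('top','side')])
cv2.imwrite('pics/rect1.png',cv2.resize(L,(800,440),interpolation=cv2.INTER_AREA))
E
python3 dock2.py
```

```text
(no output)
```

View pics/rect1.png

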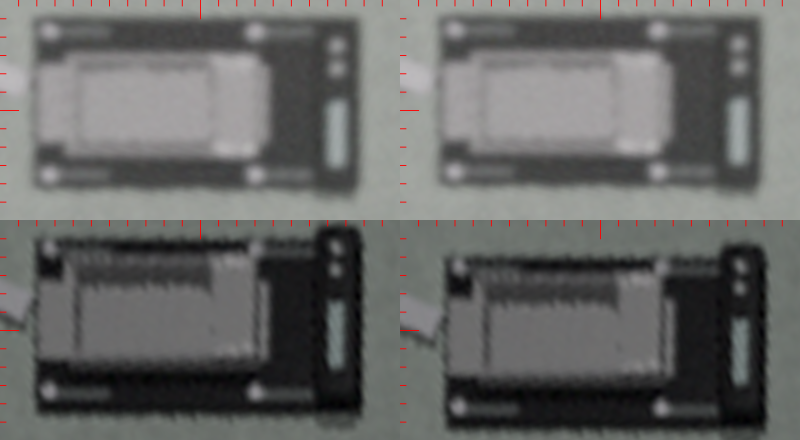

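servo_tool --targets '[{"linear": [0, 0, 0], "turn": [0, 0, 0], "jaw": 1}, {"linear": [0, 0, 0], "turn": [0, 0, 0], "jaw": 1}, {"linear": [0, 0, 0], "turn": [0, 0, 0], "jaw": 1}, {"linear": [0, 0, 0], "turn": [0, 0, 0], "jaw": 1}, {"linear": [0, 0, 0], "turn": [0, 0, 0], "jaw": 1}]'

```text
time_s: 0.52
tool_pos: [200.6, 644.5, 231.3]
eef_rot: [-0.472, -3.106, 0.0]
force: [0.7, 0.2, -0.4]
opening: 0.999
grip_force: 0.0
```

The rectified views put the dock heading at 167°. The lip edge is at about +9 mm in my frame, and the base's mid-line at about v = -3 mm. So the well's centre is near (569, -173). Now to the battery.

servo_tool --targets '[{"linear": [-0.2, -0.14, 0], "turn": [0, 0, 0], "jaw": 1}, {"linear": [-0.4, -0.28, 0], "turn": [0, 0, 0], "jaw": 1}, {"linear": [-0.6, -0.42, 0], "turn": [0, 0, 0], "jaw": 1}, {"linear": [-0.8, -0.56, 0], "turn": [0, 0, 0], "jaw": 1}, {"linear": [-1, -0.7, 0], "turn": [0, 0, 0], "jaw": 1}]'

```text
time_s: 0.93
tool_pos: [313.3, 498.2, 231.4]
eef_rot: [0.472, 3.106, 0.0]
force: [1.2, -0.2, 0.7]
opening: 0.999
grip_force: 0.0
```

servo_tool --targets '[{"linear": [-0.2, -0.14, 0], "turn": [0, 0, 0], "jaw": 1}, {"linear": [-0.4, -0.28, 0], "turn": [0, 0, 0], "jaw": 1}, {"linear": [-0.6, -0.42, 0], "turn": [0, 0, 0], "jaw": 1}, {"linear": [-0.8, -0.56, 0], "turn": [0, 0, 0], "jaw": 1}, {"linear": [-1, -0.7, 0], "turn": [0, 0, 0], "jaw": 1}]'

```text
time_s: 1.35
tool_pos: [425.4, 353.2, 231.5]
eef_rot: [0.472, 3.106, 0.001]
force: [0.7, 0.0, -0.5]
opening: 0.999
grip_force: 0.0
```

servo_tool --targets '[{"linear": [-0.2, -0.14, 0], "turn": [0, 0, 0], "jaw": 1}, {"linear": [-0.4, -0.28, 0], "turn": [0, 0, 0], "jaw": 1}, {"linear": [-0.6, -0.42, 0], "turn": [0, 0, 0], "jaw": 1}, {"linear": [-0.8, -0.56, 0], "turn": [0, 0, 0], "jaw": 1}, {"linear": [-1, -0.7, 0], "turn": [0, 0, -0.31], "jaw": 1}]'

```text
time_s: 1.77
tool_pos: [537.2, 208.7, 231.6]
eef_rot: [0.285, 3.128, 0.0]
force: [0.4, 0.4, 0.1]
opening: 0.999
grip_force: 0.0
```

servo_tool --targets '[{"linear": [-0.08, -0.08, 0.2], "turn": [0, 0, -0.08], "jaw": 1}, {"linear": [-0.17, -0.16, 0.4], "turn": [0, 0, -0.08], "jaw": 1}, {"linear": [-0.26, -0.24, 0.6], "turn": [0, 0, -0.08], "jaw": 1}, {"linear": [-0.345, -0.315, 0.85], "turn": [0, 0, -0.08], "jaw": 1}, {"linear": [-0.345, -0.315, 0.85], "turn": [0, 0, -0.08], "jaw": 1}]'

```text
time_s: 2.18
tool_pos: [577.3, 152.1, 96.3]
eef_rot: [-0.217, -3.126, 0.005]
force: [0.6, -0.7, -2.2]
opening: 0.999
grip_force: 0.0
```

```bash
cat >> h.py <<'E'
def st():
    s=arm.sense();M=R.from_rotvec(s['eef_rot']).as_matrix()
    print('t',round(s['time_s'],2),'pos',s['tool_pos'].round(2),'hdg',round(np.degrees(np.arctan2(M[1,0],M[0,0])),2),'toolz',M[:,2].round(3),'F',s['force'].round(2),'T',s['wrist_torque'].round(2),'op',round(s['opening'],3),'grip',round(s['grip_force'],1));return s,M
E
python3 - <<'E'
from h import *
st()
d=cam('side');im=d['pixels'][120:210,190:310]
for p,c in (((579.5,153.2,42),(0,0,255)),):
    q=px(d,p);print(q)
cv2.imwrite('pics/pre.png',cv2.resize(im,(800,600),interpolation=cv2.INTER_CUBIC))
E
```

```text
t 2.18 pos [577.29 152.07  96.34] hdg 172.05 toolz [-0.008 -0.002 -1.   ] F [ 0.6  -0.69 -2.19] T [-0.02  0.   -0.09] op 0.999 grip 0.0
[239.81574569 156.9989452 ]
```

View pics/pre.png

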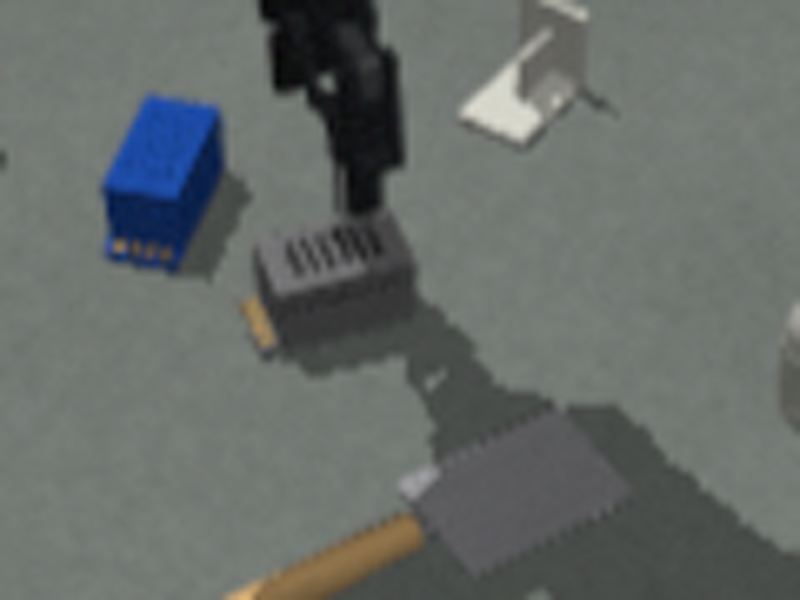

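servo_tool --targets '[{"linear": [-0.01, 0, 0.2], "turn": [0, 0, 0], "jaw": 0.45}, {"linear": [-0.01, 0, 0.4], "turn": [0, 0, 0], "jaw": 0.45}, {"linear": [-0.01, 0, 0.54], "turn": [0, 0, 0], "jaw": 0.45}, {"linear": [-0.01, 0, 0.54], "turn": [0, 0, 0], "jaw": 0.45}, {"linear": [-0.01, 0, 0.54], "turn": [0, 0, 0], "jaw": 0.45}]'

```text
time_s: 2.65
tool_pos: [580.5, 155.1, 24.1]
eef_rot: [0.214, 3.134, 0.0]
force: [0.9, -0.8, 0.1]
opening: 0.728
grip_force: 0.0
```

```bash
python3 -c "
from h import *
st()"
```

```text
t 2.65 pos [580.48 155.12  24.09] hdg 172.18 toolz [ 0.  0. -1.] F [ 0.88 -0.8   0.14] T [ 0.02 -0.03  0.03] op 0.728 grip 0.0
```

servo_tool --targets '[{"linear": [0.005, -0.007, 0.04], "turn": [0, 0, 0], "jaw": 0.45}, {"linear": [0.005, -0.007, 0.073], "turn": [0, 0, 0], "jaw": 0.2}, {"linear": [0.005, -0.007, 0.073], "turn": [0, 0, 0], "jaw": -0.3}, {"linear": [0.005, -0.007, 0.073], "turn": [0, 0, 0], "jaw": -1}, {"linear": [0.005, -0.007, 0.073], "turn": [0, 0, 0], "jaw": -1}]'

```text
time_s: 3.07
tool_pos: [579.8, 153.7, 12.6]
eef_rot: [0.215, 3.133, 0.001]
force: [0.4, -0.6, 2.9]
opening: 0.46
grip_force: 62.0
```

servo_tool --targets '[{"linear": [0, 0, 0], "turn": [0, 0, 0], "jaw": -1}, {"linear": [0, 0, 0], "turn": [0, 0, 0], "jaw": -1}, {"linear": [0, 0, 0], "turn": [0, 0, 0], "jaw": -1}, {"linear": [0, 0, 0], "turn": [0, 0, 0], "jaw": -1}, {"linear": [0, 0, 0], "turn": [0, 0, 0], "jaw": -1}]'

```text
time_s: 3.48
tool_pos: [579.8, 153.7, 12.6]
eef_rot: [0.215, 3.133, 0.0]
force: [-2.8, 0.4, 5.4]
opening: 0.46
grip_force: 62.1
```

```bash
python3 -c "
from h import *
import pickle
st()
d=cam('side');pickle.dump(d,open('side_g.pkl','wb'))"
```

```text
t 3.48 pos [579.76 153.75  12.64] hdg 172.15 toolz [ 0.001  0.    -1.   ] F [-2.77  0.44  5.37] T [0.14 0.33 0.01] op 0.46 grip 62.1
```

The grip is good (39 mm opening). Lifting, and carrying the battery over to the dock.

servo_tool --targets '[{"linear": [0, 0, -0.06], "turn": [0, 0, 0], "jaw": -1}, {"linear": [0, 0, -0.2], "turn": [0, 0, 0], "jaw": -1}, {"linear": [0, 0, -0.4], "turn": [0, 0, 0], "jaw": -1}, {"linear": [0, 0, -0.55], "turn": [0, 0, 0], "jaw": -1}, {"linear": [0, 0, -0.6], "turn": [0, 0, 0], "jaw": -1}]'

```text
time_s: 3.95
tool_pos: [580.6, 153.8, 106.0]
eef_rot: [0.215, 3.13, 0.002]
force: [0.6, -0.3, -2.2]
opening: 0.459
grip_force: 61.4
```

servo_tool --targets '[{"linear": [-0.02, -0.12, 0], "turn": [0, 0, 0], "jaw": -1}, {"linear": [-0.05, -0.32, 0], "turn": [0, 0, 0], "jaw": -1}, {"linear": [-0.09, -0.55, 0], "turn": [0, 0, 0], "jaw": -1}, {"linear": [-0.12, -0.78, 0], "turn": [0, 0, 0], "jaw": -1}, {"linear": [-0.155, -1, 0], "turn": [0, 0, 0], "jaw": -1}]'

```text
time_s: 4.37
tool_pos: [581.3, 0.3, 101.0]
eef_rot: [-0.214, -3.133, 0.0]
force: [1.2, -0.0, -2.9]
opening: 0.458
grip_force: 61.3
```

servo_tool --targets '[{"linear": [-0.03, -0.22, 0], "turn": [0, 0, 0], "jaw": -1}, {"linear": [-0.07, -0.45, 0], "turn": [0, 0, 0], "jaw": -1}, {"linear": [-0.11, -0.68, 0], "turn": [0, 0, 0], "jaw": -1}, {"linear": [-0.14, -0.88, 0], "turn": [0, 0, 0], "jaw": -1}, {"linear": [-0.155, -1, 0], "turn": [0, 0, 0], "jaw": -1}]'

```text
time_s: 4.78
tool_pos: [583.9, -152.8, 101.0]
eef_rot: [-0.217, -3.133, 0.001]
force: [0.4, 0.6, -2.9]
opening: 0.457
grip_force: 61.3
```

servo_tool --targets '[{"linear": [0, -0.1, 0], "turn": [0, 0, 0.06], "jaw": -1}, {"linear": [0, -0.17, 0], "turn": [0, 0, 0.12], "jaw": -1}, {"linear": [0, -0.175, 0], "turn": [0, 0, 0.172], "jaw": -1}, {"linear": [0, -0.175, 0], "turn": [0, 0, 0.172], "jaw": -1}, {"linear": [0, -0.175, 0], "turn": [0, 0, 0.172], "jaw": -1}]'

```text
time_s: 5.2
tool_pos: [580.9, -175.4, 101.6]
eef_rot: [-0.356, -3.121, -0.0]
force: [0.4, 0.5, -2.7]
opening: 0.457
grip_force: 61.2
```

```bash
python3 -c "
from h import *
st()"
```

```text
t 5.2 pos [ 580.85 -175.42  101.6 ] hdg 166.99 toolz [-0.  0. -1.] F [ 0.4   0.52 -2.74] T [ 0.01  0.01 -0.  ] op 0.457 grip 61.2
```

servo_tool --targets '[{"linear": [0, 0, 0.07], "turn": [0, -0.12, 0], "jaw": -1}, {"linear": [0, 0, 0.15], "turn": [0, -0.26, 0], "jaw": -1}, {"linear": [0.003, -0.002, 0.23], "turn": [0, -0.4, 0], "jaw": -1}, {"linear": [0.003, -0.002, 0.26], "turn": [0, -0.45, 0], "jaw": -1}, {"linear": [0.003, -0.002, 0.26], "turn": [0, -0.45, 0], "jaw": -1}]'

```text
time_s: 5.62
tool_pos: [579.0, -174.9, 61.2]
eef_rot: [0.328, 2.89, -0.038]
force: [-0.6, 0.3, -3.0]
opening: 0.457
grip_force: 61.2
```

```bash
python3 - <<'E'
from h import *
s,M=st();p=s['tool_pos']
d=cam('side');t=cam('top')
S=5; 
def draw(d,x0,y0,x1,y1,S):
    im=cv2.resize(d['pixels'][y0:y1,x0:x1],None,fx=S,fy=S,interpolation=cv2.INTER_CUBIC)
    def pt(w): q=px(d,w); return tuple(int(v) for v in ((q-[x0,y0]+.5)*S))
    B=lambda x,y,z:p+M@np.array([x,y,12.6-z])   # battery coords from underside centre
    for y in(-20,20):
        q=[(-35,0),(45,0),(45,6),(35,6),(35,42),(-35,42)]
        cv2.polylines(im,[np.array([pt(B(a,y,b)) for a,b in q])],True,(0,0,255) if y<0 else (0,255,255),1)
    return im
a=draw(d,220,195,330,285,5);b=draw(t,262,150,352,240,5)
a=cv2.resize(a,(440,360));b=cv2.resize(b,(360,360))
cv2.imwrite('pics/hover.png',np.hstack([a,b]))
E
```

```text
t 5.62 pos [ 578.99 -174.86   61.17] hdg 167.05 toolz [ 0.227 -0.052 -0.973] F [-0.6   0.35 -3.01] T [0.04 0.26 0.02] op 0.457 grip 61.2
```

View pics/hover.png

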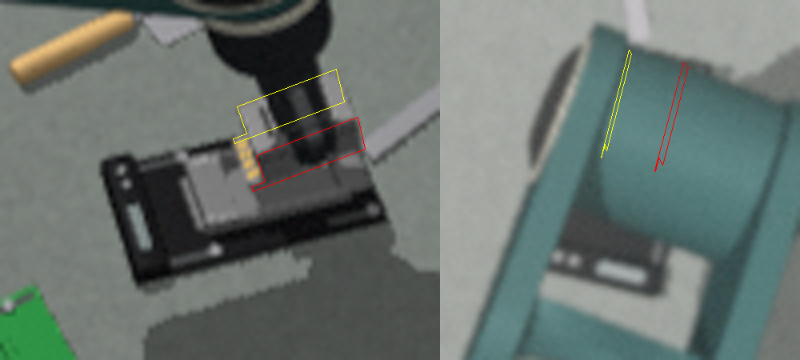

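The overlay matches the block: the tongue is behind the lip and the heading is in line. Descending.

servo_tool --targets '[{"linear": [0.008, 0, 0.03], "turn": [0, 0, 0], "jaw": -1}, {"linear": [0.016, 0, 0.07], "turn": [0, 0, 0], "jaw": -1}, {"linear": [0.025, 0, 0.1], "turn": [0, 0, 0], "jaw": -1}, {"linear": [0.029, 0, 0.12], "turn": [0, 0, 0], "jaw": -1}, {"linear": [0.029, 0, 0.12], "turn": [0, 0, 0], "jaw": -1}]'

```text
time_s: 6.13
tool_pos: [580.1, -176.0, 43.1]
eef_rot: [0.329, 2.89, -0.038]
force: [0.3, 0.2, -2.7]
opening: 0.458
grip_force: 61.2
```

servo_tool --targets '[{"linear": [0.002, 0, 0.01], "turn": [0, 0, 0], "jaw": -1}, {"linear": [0.005, 0, 0.02], "turn": [0, 0, 0], "jaw": -1}, {"linear": [0.007, 0, 0.028], "turn": [0, 0, 0], "jaw": -1}, {"linear": [0.007, 0, 0.028], "turn": [0, 0, 0], "jaw": -1}, {"linear": [0.007, 0, 0.028], "turn": [0, 0, 0], "jaw": -1}]'

```text
time_s: 6.55
tool_pos: [580.4, -176.1, 40.1]
eef_rot: [0.329, 2.888, -0.039]
force: [-0.3, -0.4, -3.9]
opening: 0.458
grip_force: 61.2
```

```bash
python3 -c "
from h import *
st()"
```

```text
t 6.55 pos [ 580.4  -176.14   40.06] hdg 166.99 toolz [ 0.227 -0.053 -0.972] F [-0.28 -0.45 -3.91] T [0.03 0.18 0.02] op 0.458 grip 61.2
```

servo_tool --targets '[{"linear": [0.001, 0, 0.005], "turn": [0, 0, 0], "jaw": -1}, {"linear": [0.002, 0, 0.01], "turn": [0, 0, 0], "jaw": -1}, {"linear": [0.003, 0, 0.014], "turn": [0, 0, 0], "jaw": -1}, {"linear": [0.003, 0, 0.014], "turn": [0, 0, 0], "jaw": -1}, {"linear": [0.003, 0, 0.014], "turn": [0, 0, 0], "jaw": -1}]'

```text
time_s: 6.97
tool_pos: [580.4, -176.1, 37.8]
eef_rot: [0.329, 2.889, -0.039]
force: [-0.6, 0.2, -2.4]
opening: 0.458
grip_force: 61.2
```

servo_tool --targets '[{"linear": [0.001, 0, 0.005], "turn": [0, 0, 0], "jaw": -1}, {"linear": [0.002, 0, 0.01], "turn": [0, 0, 0], "jaw": -1}, {"linear": [0.003, 0, 0.014], "turn": [0, 0, 0], "jaw": -1}, {"linear": [0.003, 0, 0.014], "turn": [0, 0, 0], "jaw": -1}, {"linear": [0.003, 0, 0.014], "turn": [0, 0, 0], "jaw": -1}]'

```text
time_s: 7.38
tool_pos: [580.5, -176.1, 35.6]
eef_rot: [0.329, 2.889, -0.039]
force: [0.4, 0.5, -3.2]
opening: 0.455
grip_force: 61.2
```

```bash
python3 -c "
from h import *
st()"
```

```text
t 7.38 pos [ 580.47 -176.1    35.64] hdg 166.99 toolz [ 0.227 -0.052 -0.972] F [ 0.37  0.51 -3.19] T [0.07 0.21 0.04] op 0.455 grip 61.2
```

servo_tool --targets '[{"linear": [0.001, 0, 0.005], "turn": [0, 0, 0], "jaw": -1}, {"linear": [0.002, 0, 0.01], "turn": [0, 0, 0], "jaw": -1}, {"linear": [0.003, 0, 0.013], "turn": [0, 0, 0], "jaw": -1}, {"linear": [0.003, 0, 0.013], "turn": [0, 0, 0], "jaw": -1}, {"linear": [0.003, 0, 0.013], "turn": [0, 0, 0], "jaw": -1}]'

```text
time_s: 7.8
tool_pos: [580.5, -176.1, 33.7]
eef_rot: [0.329, 2.889, -0.039]
force: [0.7, -0.0, -3.0]
opening: 0.459
grip_force: 61.2
```

servo_tool --targets '[{"linear": [0.001, 0, 0.003], "turn": [0, 0, 0], "jaw": -1}, {"linear": [0.0015, 0, 0.006], "turn": [0, 0, 0], "jaw": -1}, {"linear": [0.0015, 0, 0.0065], "turn": [0, 0, 0], "jaw": -1}, {"linear": [0.0015, 0, 0.0065], "turn": [0, 0, 0], "jaw": -1}, {"linear": [0.0015, 0, 0.0065], "turn": [0, 0, 0], "jaw": -1}]'

```text
time_s: 8.22
tool_pos: [580.5, -176.1, 32.7]
eef_rot: [0.329, 2.889, -0.039]
force: [-0.0, -0.4, -2.9]
opening: 0.457
grip_force: 61.2
```

```bash
python3 -c "
from h import *
st()"
```

```text
t 8.22 pos [ 580.54 -176.14   32.72] hdg 167.0 toolz [ 0.227 -0.053 -0.972] F [-0.03 -0.36 -2.85] T [ 0.03  0.24 -0.03] op 0.457 grip 61.2
```

servo_tool --targets '[{"linear": [0.01, 0, -0.0024], "turn": [0, 0, 0], "jaw": -1}, {"linear": [0.02, 0, -0.0048], "turn": [0, 0, 0], "jaw": -1}, {"linear": [0.03, 0, -0.007], "turn": [0, 0, 0], "jaw": -1}, {"linear": [0.03, 0, -0.007], "turn": [0, 0, 0], "jaw": -1}, {"linear": [0.03, 0, -0.007], "turn": [0, 0, 0], "jaw": -1}]'

```text
time_s: 8.63
tool_pos: [576.0, -175.1, 32.7]
eef_rot: [0.329, 2.888, -0.039]
force: [0.5, 0.0, -3.7]
opening: 0.458
grip_force: 61.2
```

servo_tool --targets '[{"linear": [0.006, 0, -0.0015], "turn": [0, 0, 0], "jaw": -1}, {"linear": [0.012, 0, -0.003], "turn": [0, 0, 0], "jaw": -1}, {"linear": [0.02, 0, -0.0047], "turn": [0, 0, 0], "jaw": -1}, {"linear": [0.02, 0, -0.0047], "turn": [0, 0, 0], "jaw": -1}, {"linear": [0.02, 0, -0.0047], "turn": [0, 0, 0], "jaw": -1}]'

```text
time_s: 9.05
tool_pos: [573.0, -174.4, 32.7]
eef_rot: [0.329, 2.889, -0.039]
force: [-0.2, 0.7, -3.2]
opening: 0.458
grip_force: 61.2
```

```bash
cat >> h.py <<'E'
def st2():
    s,M=st();u=np.array([-.9744,.225]);q=s['tool_pos'][:2]-[568.9,-173.];f=s['force']
    print('along',round(q@u,2),'lat',round(q@np.array([-u[1],u[0]]),2),'push-back',round(-f[:2]@u,2),'Fz',round(f[2],2),'tilt',round(np.degrees(np.arcsin(-M[2,0])),2))
E
python3 -c "
from h import *
st2()"
```

```text
t 9.05 pos [ 572.98 -174.36   32.67] hdg 167.0 toolz [ 0.227 -0.053 -0.972] F [-0.23  0.74 -3.17] T [-0.    0.25  0.01] op 0.458 grip 61.2
along -4.28 lat 0.41 push-back -0.39 Fz -3.17 tilt 13.5
```

servo_tool --targets '[{"linear": [0.006, 0, -0.0015], "turn": [0, 0, 0], "jaw": -1}, {"linear": [0.013, 0, -0.003], "turn": [0, 0, 0], "jaw": -1}, {"linear": [0.013, 0, -0.003], "turn": [0, 0, 0], "jaw": -1}, {"linear": [0.013, 0, -0.003], "turn": [0, 0, 0], "jaw": -1}, {"linear": [0.013, 0, -0.003], "turn": [0, 0, 0], "jaw": -1}]'

```text
time_s: 9.47
tool_pos: [571.1, -174.0, 32.7]
eef_rot: [0.329, 2.888, -0.039]
force: [0.7, 1.9, -1.9]
opening: 0.458
grip_force: 61.2
```

servo_tool --targets '[{"linear": [0.0065, 0, -0.0015], "turn": [0, 0, 0], "jaw": -1}, {"linear": [0.0065, 0, -0.0015], "turn": [0, 0, 0], "jaw": -1}, {"linear": [0.0065, 0, -0.0015], "turn": [0, 0, 0], "jaw": -1}, {"linear": [0.0065, 0, -0.0015], "turn": [0, 0, 0], "jaw": -1}, {"linear": [0.0065, 0, -0.0015], "turn": [0, 0, 0], "jaw": -1}]'

```text
time_s: 9.88
tool_pos: [570.1, -173.7, 32.7]
eef_rot: [0.329, 2.888, -0.039]
force: [0.4, -0.5, -2.7]
opening: 0.461
grip_force: 61.2
```

```bash
python3 -c "
from h import *
st2()"
```

```text
t 9.88 pos [ 570.14 -173.71   32.65] hdg 167.0 toolz [ 0.228 -0.053 -0.972] F [ 0.4  -0.53 -2.72] T [-0.    0.26  0.04] op 0.461 grip 61.2
along -1.36 lat 0.41 push-back 0.51 Fz -2.72 tilt 13.5
```

servo_tool --targets '[{"linear": [0.0065, 0, -0.0015], "turn": [0, 0, 0], "jaw": -1}, {"linear": [0.0065, 0, -0.0015], "turn": [0, 0, 0], "jaw": -1}, {"linear": [0.0065, 0, -0.0015], "turn": [0, 0, 0], "jaw": -1}, {"linear": [0.0065, 0, -0.0015], "turn": [0, 0, 0], "jaw": -1}, {"linear": [0.0065, 0, -0.0015], "turn": [0, 0, 0], "jaw": -1}]'

```text
time_s: 10.3
tool_pos: [569.2, -173.5, 32.7]
eef_rot: [0.329, 2.888, -0.039]
force: [2.5, 0.1, -2.8]
opening: 0.46
grip_force: 61.2
```

servo_tool --targets '[{"linear": [0.0065, 0, -0.0015], "turn": [0, 0, 0], "jaw": -1}, {"linear": [0.0065, 0, -0.0015], "turn": [0, 0, 0], "jaw": -1}, {"linear": [0.0065, 0, -0.0015], "turn": [0, 0, 0], "jaw": -1}, {"linear": [0.0065, 0, -0.0015], "turn": [0, 0, 0], "jaw": -1}, {"linear": [0.0065, 0, -0.0015], "turn": [0, 0, 0], "jaw": -1}]'

```text
time_s: 10.72
tool_pos: [568.2, -173.3, 32.7]
eef_rot: [0.329, 2.888, -0.039]
force: [2.2, -1.6, -2.0]
opening: 0.46
grip_force: 61.2
```

```bash
python3 -c "
from h import *
st2()"
```

```text
t 10.72 pos [ 568.21 -173.3    32.69] hdg 166.99 toolz [ 0.228 -0.053 -0.972] F [ 2.16 -1.64 -2.  ] T [-0.04 -0.27  0.01] op 0.46 grip 61.2
along 0.61 lat 0.45 push-back 2.47 Fz -2.0 tilt 13.51
```

Contact with the bar at along ≈ -0.5 (about 2 N). Pressing on gently.

servo_tool --targets '[{"linear": [0.0065, 0, -0.0015], "turn": [0, 0, 0], "jaw": -1}, {"linear": [0.0065, 0, -0.0015], "turn": [0, 0, 0], "jaw": -1}, {"linear": [0.0065, 0, -0.0015], "turn": [0, 0, 0], "jaw": -1}, {"linear": [0.0065, 0, -0.0015], "turn": [0, 0, 0], "jaw": -1}, {"linear": [0.0065, 0, -0.0015], "turn": [0, 0, 0], "jaw": -1}]'

```text
time_s: 11.13
tool_pos: [567.2, -173.0, 32.7]
eef_rot: [0.329, 2.888, -0.039]
force: [2.4, -0.8, -3.0]
opening: 0.452
grip_force: 61.2
```

servo_tool --targets '[{"linear": [0.0065, 0, -0.0015], "turn": [0, 0, 0], "jaw": -1}, {"linear": [0.0065, 0, -0.0015], "turn": [0, 0, 0], "jaw": -1}, {"linear": [0.0065, 0, -0.0015], "turn": [0, 0, 0], "jaw": -1}, {"linear": [0.0065, 0, -0.0015], "turn": [0, 0, 0], "jaw": -1}, {"linear": [0.0065, 0, -0.0015], "turn": [0, 0, 0], "jaw": -1}]'

```text
time_s: 11.55
tool_pos: [566.3, -172.9, 32.7]
eef_rot: [0.329, 2.888, -0.039]
force: [3.3, -1.2, -3.3]
opening: 0.458
grip_force: 61.2
```

```bash
python3 -c "
from h import *
st2()"
```

```text
t 11.55 pos [ 566.26 -172.86   32.67] hdg 167.0 toolz [ 0.228 -0.053 -0.972] F [ 3.27 -1.18 -3.29] T [-0.09 -0.49  0.05] op 0.458 grip 61.2
along 2.61 lat 0.46 push-back 3.45 Fz -3.29 tilt 13.51
```

servo_tool --targets '[{"linear": [0.0065, 0, -0.0015], "turn": [0, 0, 0], "jaw": -1}, {"linear": [0.01, 0, -0.0023], "turn": [0, 0, 0], "jaw": -1}, {"linear": [0.01, 0, -0.0023], "turn": [0, 0, 0], "jaw": -1}, {"linear": [0.01, 0, -0.0023], "turn": [0, 0, 0], "jaw": -1}, {"linear": [0.01, 0, -0.0023], "turn": [0, 0, 0], "jaw": -1}]'

```text
time_s: 11.97
tool_pos: [564.7, -172.5, 32.6]
eef_rot: [0.329, 2.888, -0.039]
force: [4.5, -0.4, -2.7]
opening: 0.456
grip_force: 61.2
```

```bash
python3 -c "
from h import *
st2()"
```

```text
t 11.97 pos [ 564.74 -172.5    32.65] hdg 166.99 toolz [ 0.228 -0.053 -0.972] F [ 4.55 -0.39 -2.74] T [-0.11 -0.64  0.07] op 0.456 grip 61.2
along 4.17 lat 0.45 push-back 4.52 Fz -2.74 tilt 13.51
```

servo_tool --targets '[{"linear": [0.003, 0, -0.0007], "turn": [0, 0, 0], "jaw": -1}, {"linear": [0.006, 0, -0.0014], "turn": [0, 0, 0], "jaw": -1}, {"linear": [0.006, 0, -0.0014], "turn": [0, 0, 0], "jaw": -1}, {"linear": [0.006, 0, -0.0014], "turn": [0, 0, 0], "jaw": -1}, {"linear": [0.006, 0, -0.0014], "turn": [0, 0, 0], "jaw": -1}]'

```text
time_s: 12.38
tool_pos: [563.9, -172.3, 32.7]
eef_rot: [0.329, 2.888, -0.039]
force: [5.7, -1.7, -2.8]
opening: 0.456
grip_force: 61.2
```

```bash
python3 -c "
from h import *
st2()"
```

```text
t 12.38 pos [ 563.88 -172.3    32.68] hdg 166.99 toolz [ 0.228 -0.053 -0.972] F [ 5.73 -1.67 -2.83] T [-0.09 -0.72  0.01] op 0.456 grip 61.2
along 5.05 lat 0.45 push-back 5.96 Fz -2.83 tilt 13.52
```

```bash
python3 - <<'E'
import numpy as np
def T(p,tx,tz): p=np.radians(p);c,s=np.cos(p),np.sin(p); return np.array([tx-45*c+12.6*s, tz+45*s+12.6*c])
seq=[(13.5,0,1),(11,-.2,.8),(8.5,-.3,.6),(6,-.3,.4),(4,-.3,.3),(2,-.3,.2),(1,-.3,.1),(0,-.3,0)]
for a,b in zip(seq,seq[1:]):
    d=T(*b)-T(*a);p=np.radians(a[0]);c,s=np.cos(p),np.sin(p)
    print(b[0],'z',round(T(*b)[1]+9,2),'lin',round((d[0]*c-d[1]*s)/150,4),round((-d[0]*s-d[1]*c)/150,4),'turn',round((a[0]-b[0])/30,4))
E
```

```text
11 z 30.75 lin -0.0044 0.0148 turn 0.0833
8.5 z 28.71 lin -0.0038 0.0146 turn 0.0833
6 z 26.63 lin -0.0032 0.0145 turn 0.0833
4 z 25.01 lin -0.0027 0.0112 turn 0.0667
2 z 23.36 lin -0.0027 0.0112 turn 0.0667
1 z 22.48 lin -0.0014 0.0059 turn 0.0333
0 z 21.6 lin -0.0014 0.0059 turn 0.0333
```

servo_tool --targets '[{"linear": [-0.0015, 0, 0.005], "turn": [0, 0.028, 0], "jaw": -1}, {"linear": [-0.003, 0, 0.01], "turn": [0, 0.056, 0], "jaw": -1}, {"linear": [-0.0044, 0, 0.0148], "turn": [0, 0.083, 0], "jaw": -1}, {"linear": [-0.0044, 0, 0.0148], "turn": [0, 0.083, 0], "jaw": -1}, {"linear": [-0.0044, 0, 0.0148], "turn": [0, 0.083, 0], "jaw": -1}]'

```text
time_s: 12.8
tool_pos: [565.2, -172.6, 30.6]
eef_rot: [0.334, 2.932, -0.032]
force: [4.8, -1.1, -0.4]
opening: 0.459
grip_force: 61.2
```

```bash
python3 -c "
from h import *
st2()"
```

```text
t 12.8 pos [ 565.21 -172.61   30.63] hdg 167.0 toolz [ 0.185 -0.043 -0.982] F [ 4.78 -1.14 -0.42] T [-0.13 -0.72  0.04] op 0.459 grip 61.2
along 3.69 lat 0.45 push-back 4.92 Fz -0.42 tilt 10.97
```

servo_tool --targets '[{"linear": [-0.0013, 0, 0.005], "turn": [0, 0.028, 0], "jaw": -1}, {"linear": [-0.0026, 0, 0.01], "turn": [0, 0.056, 0], "jaw": -1}, {"linear": [-0.0038, 0, 0.0146], "turn": [0, 0.083, 0], "jaw": -1}, {"linear": [-0.0038, 0, 0.0146], "turn": [0, 0.083, 0], "jaw": -1}, {"linear": [-0.0038, 0, 0.0146], "turn": [0, 0.083, 0], "jaw": -1}]'

```text
time_s: 13.22
tool_pos: [566.0, -172.8, 28.4]
eef_rot: [0.339, 2.976, -0.025]
force: [3.5, -0.8, -1.4]
opening: 0.459
grip_force: 61.3
```

```bash
python3 -c "
from h import *
st2()"
```

```text
t 13.22 pos [ 566.04 -172.79   28.4 ] hdg 167.0 toolz [ 0.143 -0.033 -0.989] F [ 3.54 -0.85 -1.36] T [-0.17 -0.69  0.06] op 0.459 grip 61.3
along 2.84 lat 0.44 push-back 3.64 Fz -1.36 tilt 8.46
```

servo_tool --targets '[{"linear": [-0.001, 0, 0.0048], "turn": [0, 0.028, 0], "jaw": -1}, {"linear": [-0.002, 0, 0.009], "turn": [0, 0.056, 0], "jaw": -1}, {"linear": [-0.003, 0, 0.0135], "turn": [0, 0.083, 0], "jaw": -1}, {"linear": [-0.003, 0, 0.0135], "turn": [0, 0.083, 0], "jaw": -1}, {"linear": [-0.003, 0, 0.0135], "turn": [0, 0.083, 0], "jaw": -1}]'

```text
time_s: 13.63
tool_pos: [566.7, -172.9, 26.4]
eef_rot: [0.344, 3.018, -0.018]
force: [4.2, -0.9, -2.5]
opening: 0.457
grip_force: 61.2
```

```bash
python3 -c "
from h import *
st2()"
```

```text
t 13.63 pos [ 566.73 -172.94   26.44] hdg 167.0 toolz [ 0.101 -0.023 -0.995] F [ 4.23 -0.85 -2.51] T [-0.14 -0.68  0.03] op 0.457 grip 61.2
along 2.13 lat 0.43 push-back 4.31 Fz -2.51 tilt 5.97
```

servo_tool --targets '[{"linear": [-0.001, 0, 0.0037], "turn": [0, 0.022, 0], "jaw": -1}, {"linear": [-0.002, 0, 0.0075], "turn": [0, 0.044, 0], "jaw": -1}, {"linear": [-0.0025, 0, 0.011], "turn": [0, 0.067, 0], "jaw": -1}, {"linear": [-0.0025, 0, 0.011], "turn": [0, 0.067, 0], "jaw": -1}, {"linear": [-0.0025, 0, 0.011], "turn": [0, 0.067, 0], "jaw": -1}]'

```text
time_s: 14.05
tool_pos: [567.2, -173.0, 24.8]
eef_rot: [0.348, 3.053, -0.012]
force: [3.9, -1.1, -2.4]
opening: 0.454
grip_force: 61.2
```

```bash
python3 -c "
from h import *
st2()"
```

```text
t 14.05 pos [ 567.15 -173.04   24.84] hdg 167.0 toolz [ 0.068 -0.016 -0.998] F [ 3.86 -1.08 -2.41] T [-0.12 -0.62  0.04] op 0.454 grip 61.2
along 1.69 lat 0.43 push-back 4.0 Fz -2.41 tilt 3.98
```

The tail is already below the tail wall's top with no fouling. Two more steps.

servo_tool --targets '[{"linear": [-0.001, 0, 0.0037], "turn": [0, 0.022, 0], "jaw": -1}, {"linear": [-0.002, 0, 0.0075], "turn": [0, 0.044, 0], "jaw": -1}, {"linear": [-0.0027, 0, 0.011], "turn": [0, 0.067, 0], "jaw": -1}, {"linear": [-0.0027, 0, 0.011], "turn": [0, 0.067, 0], "jaw": -1}, {"linear": [-0.0027, 0, 0.011], "turn": [0, 0.067, 0], "jaw": -1}]'

```text
time_s: 14.47
tool_pos: [567.6, -173.2, 23.3]
eef_rot: [0.352, 3.087, -0.006]
force: [1.5, 0.3, -1.6]
opening: 0.46
grip_force: 61.4
```

```bash
python3 -c "
from h import *
st2()"
```

```text
t 14.47 pos [ 567.63 -173.15   23.25] hdg 167.0 toolz [ 0.034 -0.008 -0.999] F [ 1.52  0.32 -1.56] T [-0.08 -0.4   0.1 ] op 0.46 grip 61.4
along 1.2 lat 0.43 push-back 1.4 Fz -1.56 tilt 1.97
```

servo_tool --targets '[{"linear": [-0.0007, 0, 0.003], "turn": [0, 0.017, 0], "jaw": -1}, {"linear": [-0.0014, 0, 0.0059], "turn": [0, 0.033, 0], "jaw": -1}, {"linear": [-0.0014, 0, 0.0059], "turn": [0, 0.033, 0], "jaw": -1}, {"linear": [-0.0014, 0, 0.0059], "turn": [0, 0.033, 0], "jaw": -1}, {"linear": [-0.0014, 0, 0.0059], "turn": [0, 0.033, 0], "jaw": -1}]'

```text
time_s: 14.88
tool_pos: [567.8, -173.2, 22.5]
eef_rot: [0.354, 3.104, -0.003]
force: [1.4, -0.4, -0.4]
opening: 0.456
grip_force: 61.5
```

```bash
python3 -c "
from h import *
st2()"
```

```text
t 14.88 pos [ 567.79 -173.18   22.47] hdg 167.0 toolz [ 0.017 -0.004 -1.   ] F [ 1.35 -0.4  -0.43] T [-0.   -0.12  0.09] op 0.456 grip 61.5
along 1.04 lat 0.43 push-back 1.41 Fz -0.43 tilt 1.01
```

servo_tool --targets '[{"linear": [0.001, 0, 0.002], "turn": [0, 0.01, 0], "jaw": -1}, {"linear": [0.002, 0, 0.004], "turn": [0, 0.025, 0], "jaw": -1}, {"linear": [0.002, 0, 0.0055], "turn": [0, 0.033, 0], "jaw": -1}, {"linear": [0.002, 0, 0.0055], "turn": [0, 0.033, 0], "jaw": -1}, {"linear": [0.002, 0, 0.0055], "turn": [0, 0.033, 0], "jaw": -1}]'

```text
time_s: 15.3
tool_pos: [567.8, -173.2, 21.7]
eef_rot: [0.356, 3.121, -0.0]
force: [4.6, -0.5, -0.9]
opening: 0.458
grip_force: 61.4
```

```bash
python3 -c "
from h import *
st2()"
```

```text
t 15.3 pos [ 567.8  -173.2    21.71] hdg 167.0 toolz [ 0.001 -0.    -1.   ] F [ 4.61 -0.54 -0.89] T [-0.18 -0.75 -0.01] op 0.458 grip 61.4
along 1.02 lat 0.44 push-back 4.61 Fz -0.89 tilt 0.05
```

servo_tool --targets '[{"linear": [0, 0, 0.0015], "turn": [0, 0, 0], "jaw": -1}, {"linear": [0, 0, 0.003], "turn": [0, 0, 0], "jaw": -1}, {"linear": [0, 0, 0.003], "turn": [0, 0, 0], "jaw": -1}, {"linear": [0, 0, 0.003], "turn": [0, 0, 0], "jaw": -1}, {"linear": [0, 0, 0.003], "turn": [0, 0, 0], "jaw": -1}]'

```text
time_s: 15.72
tool_pos: [567.8, -173.2, 21.6]
eef_rot: [0.356, 3.12, -0.0]
force: [3.8, -0.5, 4.5]
opening: 0.46
grip_force: 62.2
```

```bash
python3 -c "
from h import *
st2()"
```

```text
t 15.72 pos [ 567.84 -173.19   21.62] hdg 166.99 toolz [ 0.001 -0.    -1.   ] F [ 3.75 -0.47  4.46] T [ 0.06 -0.61  0.08] op 0.46 grip 62.2
along 0.99 lat 0.43 push-back 3.76 Fz 4.46 tilt 0.07
```

It's seated on the floor. Letting go and lifting away.

servo_tool --targets '[{"linear": [0, 0, 0], "turn": [0, 0, 0], "jaw": 0.1}, {"linear": [0, 0, 0], "turn": [0, 0, 0], "jaw": 0.4}, {"linear": [0, 0, 0], "turn": [0, 0, 0], "jaw": 0.5}, {"linear": [0, 0, 0], "turn": [0, 0, 0], "jaw": 0.5}, {"linear": [0, 0, 0], "turn": [0, 0, 0], "jaw": 0.5}]'

```text
time_s: 16.13
tool_pos: [567.3, -173.1, 20.9]
eef_rot: [-0.356, -3.121, -0.0]
force: [0.3, 0.3, -0.0]
opening: 0.749
grip_force: 0.0
```

servo_tool --targets '[{"linear": [0, 0, -0.05], "turn": [0, 0, 0], "jaw": 0.5}, {"linear": [0, 0, -0.2], "turn": [0, 0, 0], "jaw": 0.5}, {"linear": [0, 0, -0.4], "turn": [0, 0, 0], "jaw": 0.5}, {"linear": [0, 0, -0.6], "turn": [0, 0, 0], "jaw": 0.5}, {"linear": [0, 0, -0.8], "turn": [0, 0, 0], "jaw": 0.5}]'

```text
time_s: 16.55
tool_pos: [567.3, -173.0, 143.1]
eef_rot: [0.356, 3.121, -0.0]
force: [1.6, -0.4, 0.4]
opening: 0.748
grip_force: 0.0
```

servo_tool --targets '[{"linear": [0, 0.2, -0.1], "turn": [0, 0, 0], "jaw": 0.5}, {"linear": [0, 0.4, -0.2], "turn": [0, 0, 0], "jaw": 0.5}, {"linear": [0, 0.6, -0.3], "turn": [0, 0, 0], "jaw": 0.5}, {"linear": [0, 0.8, -0.3], "turn": [0, 0, 0], "jaw": 0.5}, {"linear": [0, 1, -0.3], "turn": [0, 0, 0], "jaw": 0.5}]'

```text
time_s: 16.97
tool_pos: [601.7, -25.6, 188.2]
eef_rot: [0.356, 3.119, 0.0]
force: [-0.6, -0.6, -0.2]
opening: 0.754
grip_force: 0.0
```

```bash
python3 - <<'E'
from h import *
st()
d=cam('side');W=cloud(d)
uv=px(d,(567,-172,51));x,y=uv.astype(int);print(uv)
P=W[y-15:y+16,x-20:x+21].reshape(-1,3);P=P[(P[:,2]>40)&(P[:,2]<65)&(abs(P[:,0]-567)<50)]
A=np.c_[P[:,:2]-P[:,:2].mean(0),np.ones(len(P))];k=np.linalg.lstsq(A,P[:,2],rcond=None)[0]
print(len(P),P.mean(0),'slope',k[:2],cv2.minAreaRect(P[:,:2].astype(np.float32)))
cv2.imwrite('pics/end.png',cv2.resize(d['pixels'][190:280,220:340],(800,600),interpolation=cv2.INTER_CUBIC))
E
```

```text
t 16.97 pos [601.68 -25.62 188.23] hdg 166.98 toolz [ 0.003 -0.    -1.   ] F [-0.56 -0.6  -0.22] T [-0.   -0.06  0.03] op 0.754 grip 0.0
[290.7218107  231.21104411]
369 [ 565.25250187 -175.87949815   49.26518724] slope [0.02064197 0.05095445] ((567.0125732421875, -173.92982482910156), (41.96171951293945, 70.69566345214844), 76.72956848144531)
```

View pics/end.png

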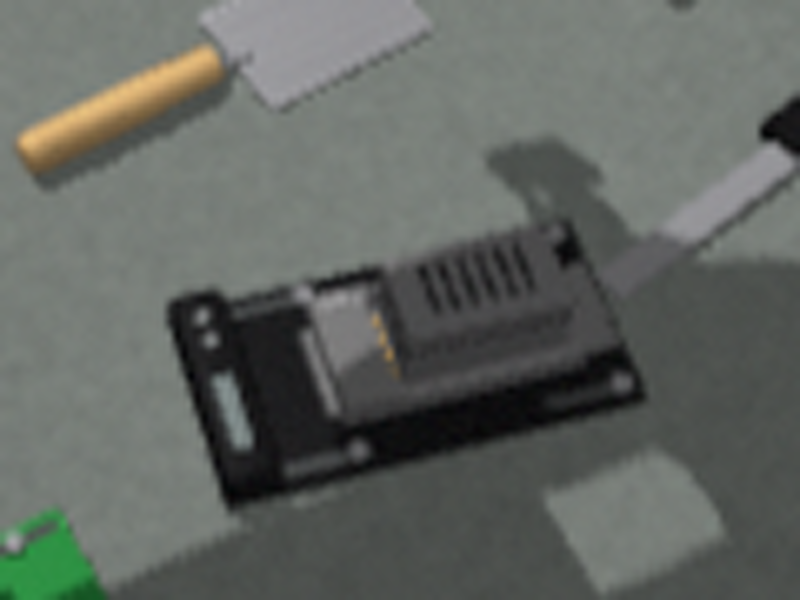

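The block lies flat in the well with its tongue under the lip (tan edge at about (385,345)). Its top is at about 50 mm, against 51 expected. The bystanders in view haven't moved.

```bash
python3 -c "
from plant import arm
print(arm.job_done())"
```

```text
the job is handed in; nothing more can be done
None
```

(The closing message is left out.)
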